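# Close the marked filter bay of the studio air cleaner

## Robot

A 7-joint arm with a two-finger parallel gripper is mounted at the origin on the work surface. World frame = base frame: x ahead of the robot, y to its left, z up, the work surface at z = 0. Lengths are in mm, angles in degrees, forces in N, time in s.
With the tool pointing down it reaches from about 350 to 775 mm from the base axis. Payload 3.1 kg.
Tool frame: the origin (TCP) lies midway between the tips of the shut fingers; the grasp point (between the pads) lies 19 mm behind it; z points along the fingers, x is the direction in which the jaws open and shut, and the axes are right-handed (so a half turn about z gives the same grasp; the last joint's range is limited). The gripper opens to 85 mm and grips with 20 to 120 N. Pads are 22 mm wide; open, the fingers measure 114 mm over their backs; the gripper's body (76 mm by 85 mm) begins 54 mm behind the grasp point. The pads swing forward as they close: fully open they stand 13 mm farther back than shut.
Start: joints at [66.652, 17.813, 0.802, 86.603, -0.252, 75.585, -1.558], TCP at [196.766, -513.615, 231.304] pointing down, gripper open.
Joint ranges: [-154.91, 154.91], [-16.99, 109.72], [-72.82, 74.43], [7.12, 147.25], [-82.49, 262.49], [11.32, 116.49], [-174.64, 174.64]. Speed limits (degrees/s): [159.86, 159.86, 180, 180, 180, 180, 180].

## Interface

Orientations are given as [roll, pitch, yaw] about the fixed x, y, z axes, in that order (R = Rz(yaw) Ry(pitch) Rx(roll)).
In Python, from plant import arm, viewer gives the robot as it stands.
- The arm moves only by the tool step_arm, never from a script. Its argument "targets" is a list of rows, each a list of 7 numbers: the shift along the tool's x, y, z in units of 25 mm (1.0 is 25 mm), then the turn, a rotation vector about the tool's x, y, z in units of 5 degrees (1.0 is 5 degrees), then the finger opening in mm, from 0 to 85.4. In form: [[tx, ty, tz, wx, wy, wz, grip], ...]. A call has 1 to 12 rows; each row is the pose to reach, as a shift and turn from the pose commanded when the call began, along the tool's axes at that moment; what a row does not reach only later rows make up. A row lasts 1/12 s, in which the tool goes at most 41.7 mm and 7.16 degrees, less where a joint would pass 70% of its speed; a pose out of reach is approached as far as the arm can. A call with a gripper value outside its range is refused whole. The fingers move at their own pace and stop on an object; "squeeze" is the grip in N (left out, the last holds). Time passes only in rows, so rows that repeat a pose let the fingers close. It gives the time, the measured TCP pose, the force and the opening at its end, in the units of the state.
- arm.sense(): the state, without advancing time (a new reading comes with each control period).
- viewer.snapshot(name): name is "side" or "top" or "wrist"; returns (picture, depth): 480x640x3 uint8, red, green, blue; 480x640 float32, mm along the optical axis (not along the pixel's ray), 0 where there is no reading.
- viewer.camera_info(name): a dict with "intrinsics" (3x3 intrinsics, pixels), "pose" (4x4, takes a point from camera to world coordinates); the wrist camera has in their place "hand_eye" (4x4, takes a point from camera to tool coordinates, whose origin is the TCP and whose axes are the tool frame's). Camera axes: x right, y down, z forward; pixel columns grow to the right and rows downward; lengths in mm; the calibration is good to about 2 mm. The wrist camera is an equidistant fisheye: a pixel r from the principal point sees the ray r / f radians off the axis. A picture is of the moment at which its call begins: read the wrist's pose just before it. camera_info takes no time and is no camera call.
- arm.hand_in(): hands the job in, once; it reports no verdict.
The state is a dict: "clock": time; "q": joint angles; "dq": joint speeds; "tau": joint torques, N m; "position": TCP position; "orientation": TCP orientation; "wrist_force": force on the tool from outside, world axes, zero at the start; "ft_torque": the same for the moment, N m; "finger_gap": finger opening in mm.
Only numpy, scipy, OpenCV 4.12 (cv2) and the standard library are available. Lean on these libraries where they do the work, as an engineer would, in place of code of your own. Each camera call takes 0.05 s, during which the arm holds its last target. There are 200 camera calls.

## Task

Close the air cleaner's filter bay that has the red disc behind it: turn its quarter-turn fastener until the yellow stripe on the wing lines up with the two yellow marks on the cover, then press the cover down flush with its rim and finish while still holding it pressed there, with the fastener left in line. It springs up if let go. Do not press or turn anything on the bay with the green disc, and leave both discs and the little jar between them where they are.

Things in the scene. Friction and masses are not known exactly. Their poses are not given: they have to be found in the camera images.
- cleaner: Grey bench air cleaner (fixed), 260 mm (x) by 420 mm (y), deck 100 mm high. Origin: centre of its underside on the table; its x points from the grille (robot's side) to the back, its y to the left bay, z up. Two filter bays, centred on its deck at x = -30 mm, y = +100 mm (left) and y = -100 mm (right). Each bay has a dark steel rim, 170 mm by 156 mm, standing 5 mm above the deck, in which a blue cover sits.
- cover_left (a joint): How far the left bay's cover is pressed down, m. The cover is a blue plate, 150 mm (x) by 136 mm (y) by 5 mm, that moves straight down without tilting. 0: up on its springy gasket, underside 12 mm above the deck (12 mm above flush); 0.012: home, flush with the rim, at its hard stop. It springs back up when let go. Pressing it home takes about 3 N at first and 9 N at the bottom; unless the fastener is in line it jams at about 0.004.
- fastener_left (a joint): Angle of the left cover's quarter-turn fastener about its upright axis through the cover's centre, rad, counterclockwise from above positive, limits +-1.6. 0: in line with its socket's slot, i.e. the yellow stripe on its wing lies along the cleaner's x axis, in line with the two yellow marks on the cover. It starts 0.55 to 1.35 rad off on the + side. It turns stiffly (0.04 N m) and stays where left; the slot takes the stud within about 0.15 rad.
- left_wing (a point): On the left fastener's axis at the middle of its wing's height; moves and turns with the fastener, its x axis along the wing. The wing is an upright black bar 46 mm long, 14 mm thick, 26 mm tall, from 13 mm below this point to 13 mm above, on a round steel flange (48 mm across, 4 mm thick) on the cover. The cover's top is 17 mm below this point.
- left_wing_end (a point): Upper end of the left wing: 23 mm along the wing's x axis from the fastener's axis, 13 mm above point left_wing.
- left_spot (a point): Black parking spot for a service disc, on the cleaner's deck behind the left bay (120 mm to +x of that bay's centre in the cleaner's frame). Fixed to the cleaner.
- cover_right (a joint): How far the right bay's cover is pressed down, m. The cover is a blue plate, 150 mm (x) by 136 mm (y) by 5 mm, that moves straight down without tilting. 0: up on its springy gasket, underside 12 mm above the deck (12 mm above flush); 0.012: home, flush with the rim, at its hard stop. It springs back up when let go. Pressing it home takes about 3 N at first and 9 N at the bottom; unless the fastener is in line it jams at about 0.004.
- fastener_right (a joint): Angle of the right cover's quarter-turn fastener about its upright axis through the cover's centre, rad, counterclockwise from above positive, limits +-1.6. 0: in line with its socket's slot, i.e. the yellow stripe on its wing lies along the cleaner's x axis, in line with the two yellow marks on the cover. It starts 0.55 to 1.35 rad off on the - side. It turns stiffly (0.04 N m) and stays where left; the slot takes the stud within about 0.15 rad.
- right_wing (a point): On the right fastener's axis at the middle of its wing's height; moves and turns with the fastener, its x axis along the wing. The wing is an upright black bar 46 mm long, 14 mm thick, 26 mm tall, from 13 mm below this point to 13 mm above, on a round steel flange (48 mm across, 4 mm thick) on the cover. The cover's top is 17 mm below this point.
- right_wing_end (a point): Upper end of the right wing: 23 mm along the wing's x axis from the fastener's axis, 13 mm above point right_wing.
- right_spot (a point): Black parking spot for a service disc, on the cleaner's deck behind the right bay (120 mm to +x of that bay's centre in the cleaner's frame). Fixed to the cleaner.
- red_disc: Loose red service disc, 36 mm across, 12 mm thick, origin at the centre of its underside. It lies within 6 mm of the left or right spot and marks the bay to be closed.
- green_disc: Loose green service disc of the same size, on the other spot: that bay must be left alone.
- jar: Small orange paint jar with a white cap and label, 38 mm across, 42 mm high, standing on the deck between the two discs; origin at the centre of its underside.
Mind the look-alikes: they are no part of the job. Of the things that look like the red_disc, the largest one is meant.

How it is judged:
By the outcome, as a careful person would: the job done as asked, in the order asked, and still so for the second after the job is handed in, while the arm keeps its last pose, push and grip.
It also fails if it takes over 35 s, if anything falls off the work surface, if the arm or the gripper's body presses on something with over 40 N, if the wrist force passes 120 N, or if a joint passes its speed limit or range.

## Working session

There is one attempt and no reset: what is moved stays moved. The work goes in short steps, Python scripts to look and compute and a tool call to move; the robot and the scene stay as the last step left them, time stands still between calls to the robot, and variables do not carry over. Pictures are saved under pics/ and viewed, about 8 in all and at most 12, crops included, and the job is handed in when it is done.

Besides the shell and the picture viewer there is one more tool, called in YAML: its name, and indented under it one key for each argument. step_arm: Moves the arm, as the interface text tells. Its arguments: {"type":"object","properties":{"targets":{"type":"array"},"squeeze":{"type":"number"}},"required":["targets"]}

```bash
mkdir -p pics; cat > h.py <<'E'
import numpy as np, cv2
from scipy.spatial.transform import Rotation as R
from plant import arm, viewer
def snap(n,f=None):
    p,d=viewer.snapshot(n)
    if f: cv2.imwrite('pics/'+f,cv2.cvtColor(p,cv2.COLOR_RGB2BGR))
    return p,d
def ray(n,u,v):
    c=viewer.camera_info(n);K=np.array(c['intrinsics']);T=np.array(c['pose'])
    d=T[:3,:3]@np.linalg.inv(K)@np.array([u,v,1.]);return T[:3,3],d
def onz(n,u,v,z):
    o,d=ray(n,u,v);return o+d*(z-o[2])/d[2]
def atd(n,u,v,dep):
    o,d=ray(n,u,v);return o+d*dep
E
python3 - <<'E'
from h import *
s=arm.sense();print(s)
for n in('top','side'):
    p,d=snap(n,n+'1.png');np.save(n+'d.npy',d);np.save(n+'p.npy',p)
    c=viewer.camera_info(n);print(n,np.round(c['intrinsics'],1).tolist(),np.round(c['pose'],3).tolist())
print(viewer.camera_info('wrist'))
E
```

```text
{'clock': 0.0, 'q': array([66.65125536, 17.86037971,  0.80113825, 86.69219145, -0.25476393,
       75.58415579, -1.55833298]), 'dq': array([ 0.00706338, -0.01985509, -0.07581763,  0.052854  , -0.05531858,
        0.03755594, -0.03038325]), 'tau': array([-6.39162818e-05, -3.79916525e+01,  1.46127446e-01, -2.30593479e+01,
        1.22311848e-02,  1.37145782e-02, -2.97652591e-06]), 'position': array([ 196.50886802, -512.91370542,  230.21993644]), 'orientation': array([ 1.79997221e+02,  1.34929545e-01, -6.90361309e+01]), 'wrist_force': array([ 0.58995988,  0.18852266, -0.62858748]), 'ft_torque': array([-0.00982001,  0.01488643, -0.01508991]), 'finger_gap': 85.65342981363924}
top [[439.5, 0.0, 317.3], [0.0, 439.5, 233.7], [0.0, 0.0, 1.0]] [[0.014, -0.986, 0.165, 511.507], [-1.0, -0.014, -0.001, 78.881], [0.003, -0.165, -0.986, 807.339], [0.0, 0.0, 0.0, 1.0]]
side [[542.9, 0.0, 323.7], [0.0, 542.9, 237.7], [0.0, 0.0, 1.0]] [[-0.767, -0.429, 0.477, 258.336], [-0.642, 0.512, -0.571, 514.356], [0.001, -0.744, -0.668, 641.464], [0.0, 0.0, 0.0, 1.0]]
{'intrinsics': array([[371.64829954,   0.        , 313.28081593],
       [  0.        , 371.64829954, 238.5793052 ],
       [  0.        ,   0.        ,   1.        ]]), 'hand_eye': array([[ 9.99999109e-01, -1.25837329e-03,  4.46582884e-04,
        -7.39648474e-01],
       [ 1.04514130e-03,  9.45799145e-01,  3.24750495e-01,
        -8.48297000e+01],
       [-8.31035059e-04, -3.24749739e-01,  9.45799617e-01,
        -1.41958045e+02],
       [ 0.00000000e+00,  0.00000000e+00,  0.00000000e+00,
         1.00000000e+00]])}
```

View pics/top1.png

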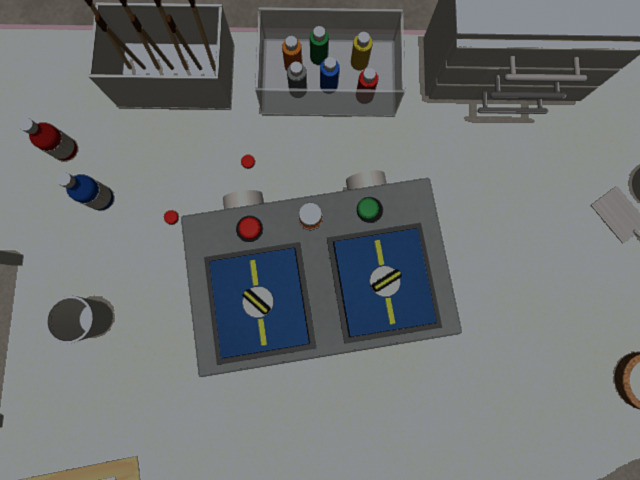

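View pics/side1.png

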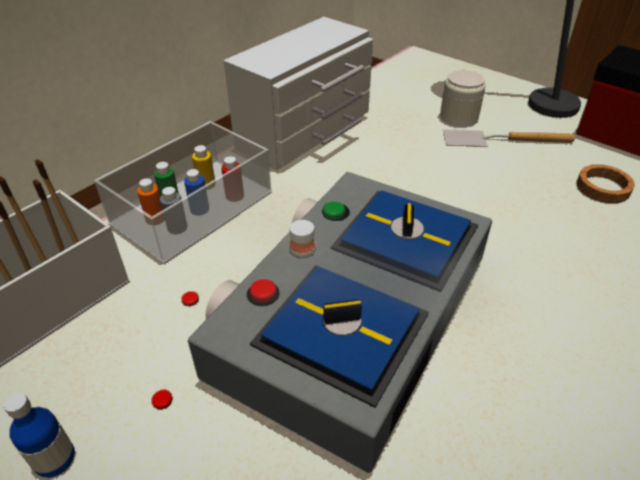

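The top view shows the red disc at (249,229), behind the left bay, and the green disc at (369,209), behind the right bay. Things that could be taken for the red disc: small red discs on the table at (248,161) and (171,217), the red bottle at (46,136) and the red-labelled bottle at (367,80). The largest red disc, on the deck at (249,229), is the one meant, so it's the left bay. Its wing stripe runs from (246,292) to (270,313).

```bash
python3 - <<'E'
from h import *
p=np.load('topp.npy');d=np.load('topd.npy')
hsv=cv2.cvtColor(p,cv2.COLOR_RGB2HSV)
def comps(m,amin):
    n,l,st,c=cv2.connectedComponentsWithStats(m.astype(np.uint8));return [(i,st[i,4],c[i],l==i) for i in range(1,n) if st[i,4]>amin]
red=((hsv[...,0]<8)|(hsv[...,0]>172))&(hsv[...,1]>180)&(hsv[...,2]>90)
for i,a,c,m in comps(red,30):
    dep=np.median(d[m]);print('red',a,c.round(1),atd('top',*c,dep).round(1), 'diam',2*np.sqrt(a/np.pi)*dep/439.5)
gr=(abs(hsv[...,0]-60)<12)&(hsv[...,1]>180)
for i,a,c,m in comps(gr,60): print('green',a,c.round(1),atd('top',*c,np.median(d[m])).round(1))
blue=(abs(hsv[...,0]-110)<14)&(hsv[...,1]>120)
for i,a,c,m in comps(blue,1500):
    cn=max(cv2.findContours(m.astype(np.uint8),cv2.RETR_EXTERNAL,cv2.CHAIN_APPROX_NONE)[0],key=cv2.contourArea)
    h=cv2.convexHull(cn)[:,0]
    P=np.array([onz('top',u,v,117)[:2] for u,v in h],np.float32)
    r=cv2.minAreaRect(P);print('blue',a,c,r,'depz',atd('top',*c,np.median(d[m]))[2])
yel=(abs(hsv[...,0]-29)<7)&(hsv[...,1]>120)&(hsv[...,2]>80)
for i,a,c,m in comps(yel,15):
    if not(190<c[0]<450 and c[1]>180):continue
    v,u=np.nonzero(m);z=np.array([atd('top',x,y,d[y,x])[2] for x,y in zip(u,v)])
    h=147 if a<0 or abs(c[1]-302)<14 and abs(c[0]-257)<15 or abs(c[1]-281)<10 and abs(c[0]-386)<15 else 117
    P=np.array([onz('top',x,y,h)[:2] for x,y in zip(u,v)],np.float32)
    mn=P.mean(0);w,V=np.linalg.eigh(np.cov((P-mn).T));print('yel',a,c.round(1),h,'medz',np.median(z).round(1),mn.round(1),'ang',np.degrees(np.arctan2(V[1,1],V[0,1])).round(1),'len',np.sqrt(12*w[1]).round(1))
a=p[180:385,170:470];cv2.imwrite('pics/crop.png',cv2.resize(a[:,:,::-1],None,fx=2.6,fy=2.6,interpolation=cv2.INTER_CUBIC))
E
```

```text
red 92 [367.3  80.7] [913.7  -7.8  74.8] diam 19.427419616774102
red 113 [247.4 161. ] [783.1 212.6   7.7] diam 22.745060562004383
red 124 [170.4 216.6] [673.3 350.8   8.3] diam 23.286432543842587
red 331 [248.8 227.3] [637.  188.7 110.7] diam 33.05602970721406
green 236 [318.1  52.4] [985.3  81.3  46.5]
yel 122 [379.  252.1] 117 medz 116.5 [598.8 -19.7] ang -169.5 len 39.8
yel 119 [253.8 272.1] 117 medz 116.7 [564.5 177. ] ang -169.9 len 39.2
yel 93 [387.1 279.9] 147 medz 146.3 [553.3 -27.2] ang 122.6 len 43.7
yel 91 [255.1 301.3] 147 medz 146.9 [519.  169.3] ang 50.2 len 44.3
yel 130 [389.8 310.6] 117 medz 116.9 [507.9 -35.7] ang -170.0 len 39.9
yel 124 [262.  331.5] 117 medz 116.9 [473.6 161.1] ang -170.1 len 38.9
```

View pics/crop.png

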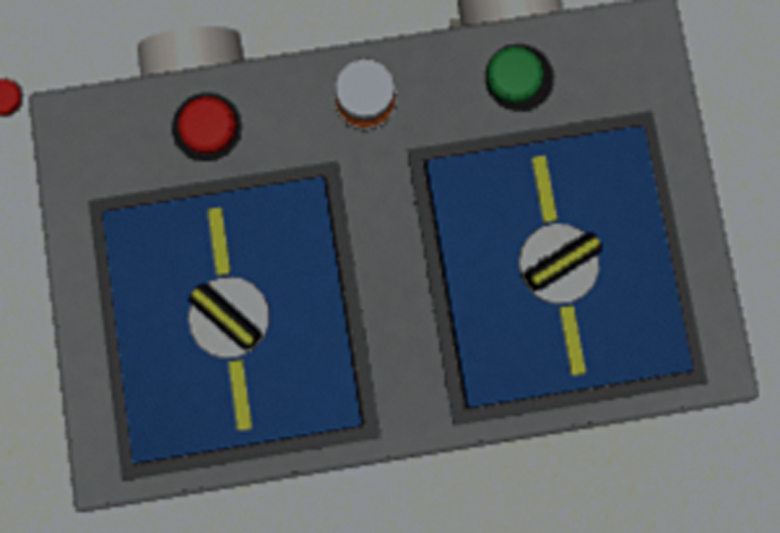

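The close crop confirms it: the large red disc lies on the deck behind the left bay, and the left wing's stripe is about 40° counterclockwise of the marks. The fastener axis is at (519.0,169.2). The marks run at 10.0° and the wing at 50.2°. Next I work out the approach.

```bash
cat >> h.py <<'E'
def plan(pos,yaw,rpy=None,p0=None):
    s=arm.sense();p0=s['position'] if p0 is None else np.array(p0);o=s['orientation'] if rpy is None else rpy
    R0=R.from_euler('xyz',o,degrees=True);R1=R.from_euler('xyz',[180,0,yaw],degrees=True)
    t=R0.inv().apply(np.array(pos)-p0)/25;w=(R0.inv()*R1).as_rotvec(degrees=True)/5
    print('row',np.r_[t,w].round(3).tolist());return t,w
E
python3 - <<'E'
from h import *
plan([519,169.2,215],-39.8,[180,0,-69.1],[196.766,-513.615,231.304])
E
```

```text
row [-20.917, -21.785, 0.652, -0.0, 0.0, -5.86]
```

step_arm:
  targets:
    - [-1.0,-1.1,0,0,0,0,85]
    - [-2.0,-2.1,0,0,0,-0.3,85]
    - [-3.0,-3.2,0,0,0,-0.6,85]
    - [-4.1,-4.2,0,0,0,-1.0,85]
    - [-5.1,-5.3,0,0,0,-1.3,85]
    - [-6.1,-6.4,0,0,0,-1.6,85]
    - [-7.2,-7.5,0,0,0,-1.9,85]
    - [-8.2,-8.6,0,0,0,-2.2,85]
    - [-9.2,-9.6,0,0,0,-2.5,85]
    - [-10.2,-10.6,0,0,0,-2.8,85]
    - [-11.2,-11.7,0,0,0,-3.2,85]
    - [-12.2,-12.7,0,0,0,-3.5,85]
  squeeze: 30

```text
clock: 1.1
position: [384.4, -113.3, 231.1]
orientation: [180.0, -0.0, -51.4]
wrist_force: [0.2, -1.0, 0.7]
finger_gap: 84.9
```

```bash
python3 - <<'E'
from h import *
s=arm.sense();print(s['clock'],s['q'],s['position'],s['orientation'])
plan([519,169.2,215],-39.8)
E
```

```text
1.1 [ 37.32286289   1.07255969 -23.54340039 106.68044009   0.45807206
  72.33646358 -37.79957353] [ 384.38584394 -113.28702809  231.13513867] [ 1.79993813e+02 -5.19165096e-03 -5.14437204e+01]
row [-5.48, -11.254, 0.644, 0.001, -0.001, -2.329]
```

step_arm:
  targets:
    - [-0.5,-1.0,0,0,0,-0.3,85]
    - [-1.0,-2.1,0.1,0,0,-0.6,85]
    - [-1.6,-3.3,0.2,0,0,-0.9,85]
    - [-2.2,-4.5,0.3,0,0,-1.2,85]
    - [-2.8,-5.7,0.4,0,0,-1.5,85]
    - [-3.4,-7.0,0.5,0,0,-1.8,85]
    - [-4.0,-8.2,0.64,0,0,-2.1,85]
    - [-4.5,-9.3,0.64,0,0,-2.33,85]
    - [-5.0,-10.3,0.64,0,0,-2.33,85]
    - [-5.3,-11.0,0.64,0,0,-2.33,85]
    - [-5.48,-11.3,0.64,0,0,-2.33,85]
    - [-5.48,-11.3,0.64,0,0,-2.33,85]

```text
clock: 2.1
position: [519.7, 170.1, 214.7]
orientation: [-180.0, 0.1, -39.7]
wrist_force: [0.1, 0.1, 0.0]
finger_gap: 85.1
```

```bash
python3 - <<'E'
from h import *
s=arm.sense();print(s['clock'],s['q'],s['position'],s['orientation'])
p,d=snap('wrist','w1.png')
plan([519,169.2,124],-39.8)
c=viewer.camera_info('wrist');K=c['intrinsics'];H=c['hand_eye']
hsv=cv2.cvtColor(p,cv2.COLOR_RGB2HSV)
yel=(abs(hsv[...,0]-29)<7)&(hsv[...,1]>120)&(hsv[...,2]>60)
n,l,st,cc=cv2.connectedComponentsWithStats(yel.astype(np.uint8))
Rt=R.from_euler('xyz',s['orientation'],degrees=True).as_matrix()
for i in range(1,n):
    if st[i,4]<60: continue
    v,u=np.nonzero(l==i);x=(u-K[0,2])/K[0,0];y=(v-K[1,2])/K[1,1];r=np.hypot(x,y)
    dc=np.c_[x/r*np.sin(r),y/r*np.sin(r),np.cos(r)]
    dw=dc@(Rt@H[:3,:3]).T;o=Rt@H[:3,3]+s['position']
    for h in(117,147):
        P=o+dw*((h-o[2])/dw[:,2])[:,None];P=P[:,:2];mn=P.mean(0);w,V=np.linalg.eigh(np.cov(P.T))
        print(st[i,4],cc[i].round(0),h,mn.round(1),'ang',np.degrees(np.arctan(V[1,1]/V[0,1])).round(1),'len',np.sqrt(12*w[1]).round(1))
E
```

```text
2.1 [  7.379382    22.00357489 -37.05792614  87.57911449  13.39910773
  74.98362582 -70.83329339] [519.67899101 170.09779264 214.67683651] [-1.79987705e+02  1.19886067e-01 -3.96754777e+01]
row [-0.046, -0.031, 3.628, 0.017, 0.011, -0.001]
```

View pics/w1.png

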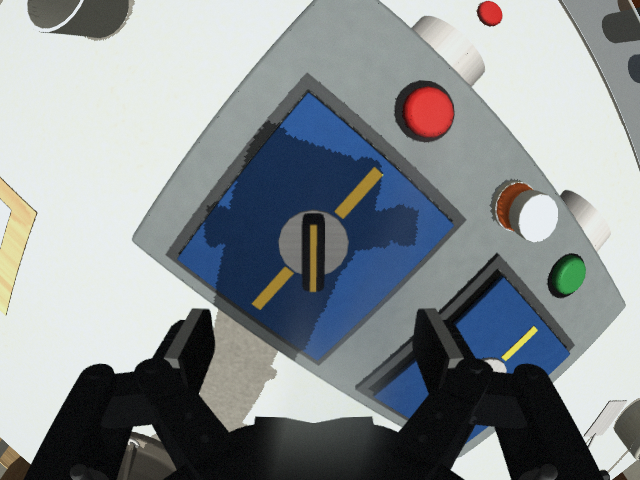

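The wrist view shows the left wing upright in the image at about (313,252), in line with the jaws. The red disc is at (428,110) and the green disc at (568,273). My yellow hue gate found nothing in this view, so I re-measure with a wider gate on the saved picture.

```bash
cat >> h.py <<'E'
def wyel(p,s,hs=(117,147)):
    c=viewer.camera_info('wrist');K=c['intrinsics'];H=c['hand_eye']
    hsv=cv2.cvtColor(p,cv2.COLOR_RGB2HSV)
    yel=(abs(hsv[...,0]-24.)<10)&(hsv[...,1]>110)&(hsv[...,2]>60)
    n,l,st,cc=cv2.connectedComponentsWithStats(yel.astype(np.uint8))
    Rt=R.from_euler('xyz',s['orientation'],degrees=True).as_matrix()
    for i in range(1,n):
        if st[i,4]<60 or not(200<cc[i][0]<450 and 120<cc[i][1]<340): continue
        v,u=np.nonzero(l==i);x=(u-K[0,2])/K[0,0];y=(v-K[1,2])/K[1,1];r=np.hypot(x,y)
        dc=np.c_[x/r*np.sin(r),y/r*np.sin(r),np.cos(r)]
        dw=dc@(Rt@H[:3,:3]).T;o=Rt@H[:3,3]+s['position']
        for h in hs:
            P=o+dw*((h-o[2])/dw[:,2])[:,None];P=P[:,:2];mn=P.mean(0);w,V=np.linalg.eigh(np.cov(P.T))
            print(st[i,4],cc[i].round(0),h,mn.round(1),'ang',np.degrees(np.arctan(V[1,1]/V[0,1])).round(1),'len',np.sqrt(12*w[1]).round(1))
E
python3 - <<'E'
from h import *
wyel(cv2.imread('pics/w1.png')[:,:,::-1].copy(),arm.sense())
E
```

```text
715 [358. 192.] 117 [564.5 175.6] ang 9.7 len 39.9
715 [358. 192.] 147 [565.7 182.8] ang 9.7 len 34.9
461 [313. 257.] 117 [512.  159.5] ang 49.7 len 50.1
461 [313. 257.] 147 [519.8 168.7] ang 49.7 len 43.9
555 [272. 288.] 117 [474.2 160.1] ang 9.8 len 40.0
555 [272. 288.] 147 [486.7 169.3] ang 9.8 len 35.0
```

step_arm:
  targets:
    - [0.02,0.05,0.5,0,0,0,85]
    - [0.02,0.05,1.2,0,0,0,85]
    - [0.02,0.05,1.9,0,0,0,85]
    - [0.02,0.05,2.5,0,0,0,85]
    - [0.02,0.05,3.0,0,0,0,85]
    - [0.02,0.05,3.4,0,0,0,85]
    - [0.02,0.05,3.6,0,0,0,85]
    - [0.02,0.05,3.6,0,0,0,60]
    - [0.02,0.05,3.6,0,0,0,40]
    - [0.02,0.05,3.6,0,0,0,26]
    - [0.02,0.05,3.6,0,0,0,22]
    - [0.02,0.05,3.6,0,0,0,22]
  squeeze: 30

```text
clock: 3.15
position: [520.2, 166.7, 126.1]
orientation: [-179.9, -0.1, -39.9]
wrist_force: [0.4, -0.6, 0.4]
finger_gap: 25.0
```

step_arm:
  targets:
    - [0,0,0,0,0,0,16]
    - [0,0,0,0,0,0,12]
    - [0,0,0,0,0,0,8]
    - [0,0,0,0,0,0,8]
    - [0,0,0,0,0,0,8]
    - [0,0,0,0,0,0,8]
  squeeze: 30

```text
clock: 3.65
position: [518.1, 168.5, 125.5]
orientation: [180.0, 0.2, -39.8]
wrist_force: [-3.8, 2.6, 2.5]
finger_gap: 13.3
```

The grip holds (gap 13.3 mm). Now I turn the wing 40.5° clockwise.

step_arm:
  targets:
    - [0,0,0,0,0,0.6,8]
    - [0,0,0,0,0,1.4,8]
    - [0,0,0,0,0,2.2,8]
    - [0,0,0,0,0,3.1,8]
    - [0,0,0,0,0,4.0,8]
    - [0,0,0,0,0,4.9,8]
    - [0,0,0,0,0,5.8,8]
    - [0,0,0,0,0,6.6,8]
    - [0,0,0,0,0,7.3,8]
    - [0,0,0,0,0,7.8,8]
    - [0,0,0,0,0,8.1,8]
    - [0,0,0,0,0,8.1,8]

```text
clock: 4.65
position: [517.8, 168.9, 125.5]
orientation: [179.9, 0.1, -80.3]
wrist_force: [-4.8, 2.9, 2.1]
finger_gap: 13.3
```

```bash
python3 - <<'E'
from h import *
s=arm.sense();print(s['clock'],s['position'],s['orientation'],s['wrist_force'],s['ft_torque'],s['finger_gap'])
p,d=snap('wrist','w2.png');wyel(p,s)
q,d=snap('side','s2.png')
a=q[240:400,220:460];cv2.imwrite('pics/both.png',np.hstack([cv2.resize(p[60:360,130:530],(440,330)),cv2.resize(a,(360,330))])[:,:,::-1])
E
```

```text
4.65 [517.78925517 168.92557469 125.48846157] [ 1.79866701e+02  1.40390233e-01 -8.02873122e+01] [-4.83557561  2.92811339  2.05573084] [ 0.63226603  0.96819719 -0.03540964] 13.270626888373702
1777 [313. 204.] 117 [565.2 178.1] ang 9.9 len 39.9
1777 [313. 204.] 147 [572.4 179.3] ang 9.9 len 32.0
```

View pics/both.png

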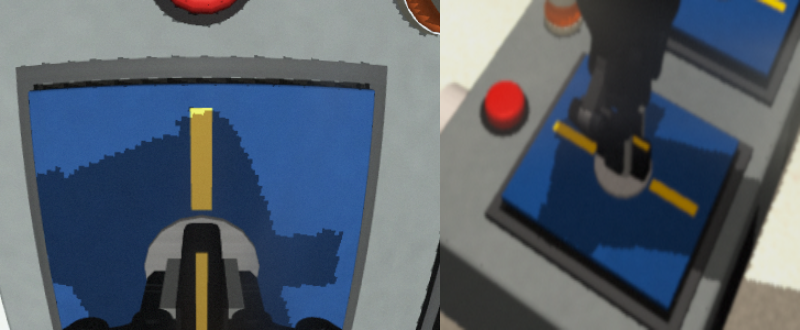

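In the left half the wing's stripe is in line with the rear mark (both near column 200), and the side view agrees. The jaws are at yaw -80.3°, so the wing is at 9.7° against 9.9° for the marks. Now I press down.

step_arm:
  targets:
    - [0,0,0.05,0,0,0,8]
    - [0,0,0.1,0,0,0,8]
    - [0,0,0.16,0,0,0,8]
    - [0,0,0.22,0,0,0,8]
    - [0,0,0.28,0,0,0,8]
    - [0,0,0.34,0,0,0,8]
    - [0,0,0.4,0,0,0,8]
    - [0,0,0.46,0,0,0,8]
    - [0,0,0.5,0,0,0,8]
    - [0,0,0.5,0,0,0,8]
    - [0,0,0.5,0,0,0,8]
    - [0,0,0.5,0,0,0,8]
  squeeze: 50

```text
clock: 5.75
position: [517.8, 168.9, 114.1]
orientation: [179.9, 0.1, -80.2]
wrist_force: [-6.8, 2.3, 8.8]
finger_gap: 12.9
```

step_arm:
  targets:
    - [0,0,0.04,0,0,0,8]
    - [0,0,0.08,0,0,0,8]
    - [0,0,0.08,0,0,0,8]
    - [0,0,0.08,0,0,0,8]

```text
clock: 6.08
position: [517.9, 169.0, 113.8]
orientation: [179.9, 0.1, -80.2]
wrist_force: [-9.1, 1.0, 17.2]
finger_gap: 12.9
```

step_arm:
  targets:
    - [0,0,0.03,0,0,0,8]
    - [0,0,0.06,0,0,0,8]
    - [0,0,0.06,0,0,0,8]
    - [0,0,0.06,0,0,0,8]

```text
clock: 6.42
position: [517.9, 169.0, 113.7]
orientation: [179.9, 0.1, -80.3]
wrist_force: [-12.1, 0.5, 23.5]
finger_gap: 12.9
```

The force is rising steeply (8.8, then 17, then 23.5 N) while z stays at 113.7, so the cover is at its hard stop. I check flushness by depth and the alignment by picture, holding the pose.

```bash
python3 - <<'E'
from h import *
s=arm.sense();print(s['clock'],s['position'],s['orientation'],s['wrist_force'],s['finger_gap'])
p,dw=snap('wrist','w3.png');wyel(p,s,(105,))
def heights(n,p,d):
    hsv=cv2.cvtColor(p,cv2.COLOR_RGB2HSV);blue=(abs(hsv[...,0]-110.)<14)&(hsv[...,1]>120)&(d>0)
    K=viewer.camera_info(n);v,u=np.nonzero(blue)
    P=np.array([atd(n,x,y,d[y,x]) for x,y in zip(u,v)])
    for nm,c in(('left',(519.2,168.8)),('right',(553.3,-27.6))):
        m=(np.hypot(*(P[:,:2]-c).T)<72)&(P[:,2]>90)&(P[:,2]<130);print(n,nm,m.sum(),np.median(P[m,2]).round(1) if m.any() else None)
for n in('side','top'):
    q,d=snap(n,n+'3.png');heights(n,q,d)
    if n=='top':
        heights('top',np.load('topp.npy'),np.load('topd.npy'));t=q
        hsv=cv2.cvtColor(q,cv2.COLOR_RGB2HSV)
        for nm,m in(('red',((hsv[...,0]<8)|(hsv[...,0]>172))&(hsv[...,1]>180)&(hsv[...,2]>90)),):
            k,l,st,cc=cv2.connectedComponentsWithStats(m.astype(np.uint8));print(nm,[(st[i,4],cc[i].round(1)) for i in range(1,k) if st[i,4]>60])
    else: sd=q
cv2.imwrite('pics/both3.png',np.hstack([cv2.resize(p[60:360,130:530],(440,330)),cv2.resize(sd[240:400,220:460],(360,330))])[:,:,::-1])
E
```

```text
6.4167 [517.91834163 168.97647362 113.68102634] [ 1.79946766e+02  6.77818479e-02 -8.02510013e+01] [-12.1042294   0.4855421  23.5304266] 12.851773651735085
1753 [313. 204.] 105 [564.9 178.1] ang 9.8 len 39.7Traceback (most recent call last):
  File "<stdin>", line 11, in <module>
  File "<stdin>", line 7, in heights
  File "h.py", line 14, in atd
    o,d=ray(n,u,v);return o+d*dep
        ~~~^^^^^^^
  File "h.py", line 9, in ray
    c=viewer.camera_info(n);K=np.array(c['intrinsics']);T=np.array(c['pose'])
ValueError: time passes only in moves, steps and waits
```

My script called camera_info once per pixel and was refused. I redo it with one call per camera.

```bash
cat > chk.py <<'E'
from h import *
s=arm.sense();print(s['clock'],s['position'].round(2),s['wrist_force'].round(1),s['finger_gap'])
def heights(n,p,d):
    hsv=cv2.cvtColor(p,cv2.COLOR_RGB2HSV);v,u=np.nonzero((abs(hsv[...,0]-110.)<14)&(hsv[...,1]>120)&(d>0))
    c=viewer.camera_info(n);K=np.array(c['intrinsics']);T=np.array(c['pose'])
    P=(np.linalg.inv(K)@np.c_[u,v,np.ones(len(u))].T*d[v,u]).T@T[:3,:3].T+T[:3,3]
    for nm,c in(('left',(519.2,168.8)),('right',(553.3,-27.6))):
        m=(np.hypot(*(P[:,:2]-c).T)<72)&(P[:,2]>90)&(P[:,2]<130);print(n,nm,m.sum(),np.median(P[m,2]).round(1) if m.any() else None)
w=cv2.imread('pics/w3.png')
for n in('side','top'):
    q,d=snap(n,n+'3.png');print('now');heights(n,q,d);print('before');heights(n,np.load(n+'p.npy'),np.load(n+'d.npy'))
    hsv=cv2.cvtColor(q,cv2.COLOR_RGB2HSV);m=((hsv[...,0]<8)|(hsv[...,0]>172))&(hsv[...,1]>180)&(hsv[...,2]>90)
    k,l,st,cc=cv2.connectedComponentsWithStats(m.astype(np.uint8));print('red',[(int(st[i,4]),cc[i].round(1).tolist()) for i in range(1,k) if st[i,4]>90])
    if n=='side': sd=q[:,:,::-1]
cv2.imwrite('pics/both3.png',np.hstack([cv2.resize(w[60:360,130:530],(440,330)),cv2.resize(sd[160:400,160:500],(360,330))]))
E
python3 chk.py
```

```text
6.5167 [517.91 168.98 113.69] [-11.3  -0.8  23.5] 13.161626373786378
now
side left 5381 105.3
side right 2943 117.4
before
side left 6559 117.3
side right 3739 117.4
red [(392, [262.4, 289.1]), (162, [189.7, 298.1]), (275, [161.5, 398.9])]
now
top left 1754 103.9
top right 5382 115.8
before
top left 5528 116.0
top right 5392 115.8
red [(99, [367.1, 80.7]), (141, [40.8, 139.0]), (114, [247.4, 161.1]), (129, [170.5, 216.8]), (336, [248.9, 227.2])]
```

View pics/both3.png

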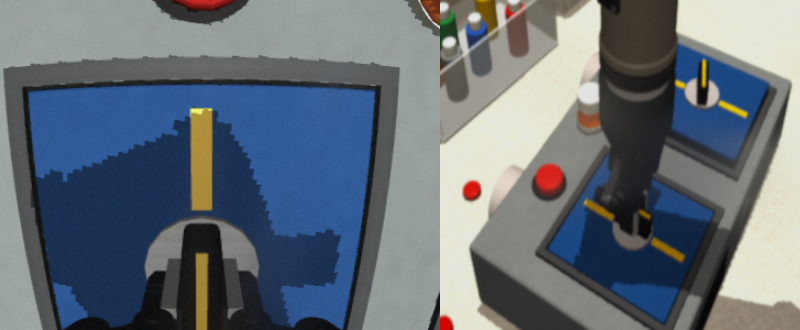

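The cover dropped 12.0 mm in both cameras (side 117.3 to 105.3, top 116.0 to 103.9). The pictures show it flush with its rim and the stripe in line with the marks. The right cover's height is unchanged, and the jar and red disc are where they were. I hand in while holding.

```bash
python3 -c "
from h import *
print(arm.hand_in());s=arm.sense();print(s['clock'],s['position'],s['wrist_force'])"
```

```text
the job is handed in; nothing more can be done
None
the job is handed in; nothing more can be done
```

The left bay, the one with the large red disc behind it, is closed, and I handed the job in at about 6.6 s with the arm still holding the cover pressed. I gripped its wing, turned it about 40° clockwise into line with the marks, and pressed the cover down.

**Last checks:**
- **Cover:** it dropped 12.0 mm by side-camera depth and 12.1 mm by the top camera, to about 105 mm, flush with the rim. The tool's own reading gave 11.8 mm. It was at its hard stop, with about 23 N of downward hold.
- **Fastener:** the jaws put the wing at about 9.7°, against 9.8° for the marks.
- **Right bay:** its cover height did not change, and I never went near its fastener.
- **Discs and jar:** the red disc stayed within about 0.1 pixel in the top view. The jar looked unmoved in the side view. I did not measure the green disc or the jar again after pressing.

**Failed or disagreeing:**
- My first yellow mask for the wrist camera found nothing, so I widened it.
- One check script was refused for calling the camera calibration once per pixel, and I fixed it.
- The two fixed cameras differ by about 1.4 mm in absolute height, which is within their calibration.
- A sideways force of about 11 N on the wrist remained at the end, probably from the grip being about 1 mm off the fastener's axis.

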